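# Level the rocking comparator stand on the watchmaker's bench

### The arm

A 6-joint arm with a two-finger parallel gripper is mounted at the origin on the work surface. World frame = base frame: x ahead of the robot, y to its left, z up, the work surface at z = 0. Lengths are in mm, angles in rad, forces in N, time in s.
With the tool pointing down it reaches from about 275 to 750 mm from the base axis. Payload 10.2 kg.
Tool frame: the origin (TCP) lies midway between the tips of the shut fingers; the grasp point (between the pads) lies 19 mm behind it; z points along the fingers, y is the line along which they close (so a half turn about z gives the same grasp; the last joint's range is limited). The gripper opens to 88 mm and grips with 3 to 60 N. Pads are 18 mm wide; open, the fingers measure 123 mm over their backs; the gripper's body (75 mm by 187 mm) begins 45 mm behind the grasp point.
Start: joints at [0.921, 0.313, 1.498, -0, 1.331, -0.223], TCP at [217.342, 477.906, 238.72] pointing down, gripper open.
Joint ranges: [-2.94, 2.94], [-0.97, 2.17], [0.19, 2.56], [-1.23, 4.37], [0.02, 3.11], [-2.88, 2.88]. Speed limits (rad/s): [2.39, 2.39, 3.01, 3.14, 3.14, 3.14].

### API

Orientations are given as a unit quaternion [x, y, z, w].
In Python, from station import ctrl gives the robot as it stands.
- The arm moves only by the shell command python3 -m jog 'ROWS' [FORCE]. ROWS is JSON, a list of rows, each an object with "travel": the shift along the tool's x, y, z scaled (see below), a list of three; "rotation": the turn, a rotation vector about the tool's x, y, z scaled (see below), a list of three; "gripper": the finger opening in mm, from 0 to 88.1. A call has 1 to 10 rows; each row shifts and turns the commanded pose from where the row before left it, along the tool's axes as they then stand; what a row does not reach is not made up. The controller multiplies each number of a shift by 100 mm and each number of a turn by 2 pi rad. A row lasts 1/10 s, in which the tool goes at most 50 mm and 8.59 degrees, less where a joint would pass 70% of its speed; a pose out of reach is approached as far as the arm can. A call with a number of a shift or a turn outside -1 to 1 is refused whole. A call with a gripper value outside its range is refused whole. The fingers move at their own pace and stop on an object; FORCE is the grip in N (left out, the last holds). Time passes only in rows, so rows that do not move let the fingers close. It gives the time, the measured TCP pose, the force, the opening and the grip force at its end, in the units of the state.
- ctrl.sense(): the state, without advancing time (a new reading comes with each control period).
- ctrl.read_camera(name): name is "scene" or "side" or "wrist"; returns a dict with "img" (480x640x3 uint8, red, green, blue), "range_z" (480x640 float32, mm along the optical axis (not along the pixel's ray), 0 where there is no reading), "camera_matrix" (3x3 intrinsics, pixels), "pose" (4x4, takes a point from camera to world coordinates); the wrist camera has in their place "tool_from_camera" (4x4, takes a point from camera to tool coordinates, whose origin is the TCP and whose axes are the flange's). Camera axes: x right, y up, looking along -z (the intrinsics and any distortion apply to the point x, -y, -z); pixel columns grow to the right and rows downward; lengths in mm; the calibration is good to about 2 mm. A picture is of the moment at which its call begins: read the wrist's pose just before it.
- ctrl.job_done(): hands the job in; it is judged then, once.
The state is a dict: "clock": time; "q": joint angles; "joint_vel": joint speeds; "effort": joint torques, N m; "position": TCP position; "tool_rot": TCP orientation; "contact_force": force on the tool from outside, world axes, zero at the start; "moment": the same for the moment, N m; "width": opening from 0.0 (shut) to 1.0 (fully open); "grasp_force": force on a finger pad.
Only numpy, scipy, OpenCV 4.12 (cv2) and the standard library are available. Lean on these libraries where they do the work, as an engineer would, in place of code of your own. Each camera call takes 0.05 s, during which the arm holds its last target. There are 200 camera calls.

### The job

The dial comparator stand rocks because the two leveling screws at its front corners do not reach the uneven wooden packing discs let into the bench below them. Turn both screws clockwise until each screw's foot bears on its disc with a light, steady load, stopping well before they lift the fixed front foot between them, so that all five feet carry weight and the stand no longer rocks. Work gently: do not slide or tip the stand over, never jam a screw foot hard onto its disc (over about 15 N), and leave the other things on the bench alone.

Things in the scene. Friction and masses are not known exactly. Their poses are not given: they have to be found in the camera images.
- stand: dial comparator stand, loose, 2.1 to 2.7 kg: grey plate 200 x 200 x 10 mm, its top 26 mm above the bench, with a steel column (x +62 mm, 190 mm high) and dial gauge (x +10 to +28 mm, 115 to 169 mm high). Origin below the plate's centre at the level of the fixed feet's soles; x axis points from its front edge (the robot's side, with the two screws) to the column; z up
- plate_top (a point): point on the plate's top face, 40 mm in front of its centre. How the stand rocks: while no screw foot bears, a press down on top of one screw grip is held up to about 6 to 10 N, then that corner sinks freely at nearly steady force until its screw foot touches; from there it climbs about 2.5 N/mm. It rolls about the line through the front and same-side rear feet, so the grip's top also swings outward; a finger that does not follow rubs and adds force
- screw_left_top (a point): top centre, on the axis, of the left leveling screw's steel grip, at x -80, y +80 mm of the stand, 55 mm above the bench. The grip: an upright flat bar 36 mm long (point x axis), 10 mm thick (y axis), flat sides 24 mm high, on a 30 mm round collar. Clockwise from above lowers its foot 16 mm a turn (2.55 mm/rad); the grip keeps its height. Turning takes 0.05 N m, little more under load
- foot_left: rubber foot, 18 mm round, under the left screw; origin: centre of its sole. At the start it hangs 1 to 6 mm above a fixed 40 mm wooden disc whose height is unmeasured and differs per screw. It is sprung, 2.5 N/mm. Rightly set it is pressed in about 1.2 mm (3 N): 0.5 rad past first touch; some 2 mm on both screws is too much. Screws can turn 3.5 rad from the start
- screw_right_top (a point): top centre, on the axis, of the right leveling screw's steel grip, at x -80, y -80 mm of the stand, 55 mm above the bench. The grip: an upright flat bar 36 mm long (point x axis), 10 mm thick (y axis), flat sides 24 mm high, on a 30 mm round collar. Clockwise from above lowers its foot 16 mm a turn (2.55 mm/rad); the grip keeps its height. Turning takes 0.05 N m, little more under load
- foot_right: rubber foot, 18 mm round, under the right screw; origin: centre of its sole. At the start it hangs 1 to 6 mm above a fixed 40 mm wooden disc whose height is unmeasured and differs per screw. It is sprung, 2.5 N/mm. Rightly set it is pressed in about 1.2 mm (3 N): 0.5 rad past first touch; some 2 mm on both screws is too much. Screws can turn 3.5 rad from the start
- foot_front: fixed foot, 12 mm round, 16 mm tall, under the middle of the front edge (x -80 mm, y 0 of the stand); origin at the centre of its sole. It carries about half the stand's weight (12 N) at the start, and what the two screw feet take, it loses.
- foot_rear_left: fixed foot like the front one, at x +80 mm, y +50 mm of the stand
- foot_rear_right: fixed foot like the front one, at x +80 mm, y -50 mm of the stand
- oil_jar: amber glass oil jar, 44 mm wide, 60 mm tall, with black cap, beside the stand; origin at the centre of its underside
- parts_tin: round aluminium tin, 54 mm wide, 30 mm tall, beside the stand; origin at the centre of its underside
- movement_ring: brass ring, 44 mm wide, 12 mm tall, lying in front of the stand; origin at the centre of its underside
- screwdriver: screwdriver 150 mm long lying on the bench; x axis along it, handle to -x
- dust_brush: brush 160 mm long lying on the bench; x axis along it, handle to -x
- glass_dish: white round dish, 80 mm wide, 30 mm tall; origin at the centre of its underside
- loupe: black eyepiece loupe, 34 mm wide, 30 mm tall; origin at the centre of its underside

How it is judged:
By the outcome, as a careful person would: the job done as asked, in the order asked, and still so for the second after the job is handed in, with the robot touching nothing.
It also fails if it takes over 72 s, if anything falls off the work surface, if the arm or the gripper's body presses on something with over 40 N, if the wrist force passes 120 N, or if a joint passes its speed limit or range.

## Working session

There is one attempt and no reset: what is moved stays moved. The work goes in short steps, Python scripts to look and compute and a shell command to move; the robot and the scene stay as the last step left them, time stands still between calls to the robot, and variables do not carry over. Pictures are saved under pics/ and viewed, at most 10 in all, crops included, and the job is handed in when it is done.

```bash
ls; mkdir -p pics
cat > h.py <<'E'
from station import ctrl
import numpy as np, cv2
from scipy.spatial.transform import Rotation as R
def cam(n):
    s=ctrl.sense(); c=ctrl.read_camera(n)
    if n=="wrist":
        T=np.eye(4); T[:3,:3]=R.from_quat(s["tool_rot"]).as_matrix(); T[:3,3]=s["position"]
        c["pose"]=T@c["tool_from_camera"]
    return c
def ray(c,u,v):
    K=c["camera_matrix"]; d=np.array([(u-K[0,2])/K[0,0],-(v-K[1,2])/K[1,1],-1.0])
    return c["pose"][:3,3], c["pose"][:3,:3]@d
def on_z(c,u,v,z):
    o,d=ray(c,u,v); return o+d*(z-o[2])/d[2]
def pt(c,u,v):
    o,d=ray(c,u,v); return o+d*c["range_z"][int(v),int(u)]
def cloud(c):
    K=c["camera_matrix"]; v,u=np.mgrid[:480,:640]; r=c["range_z"]
    d=np.stack([(u-K[0,2])/K[0,0],-(v-K[1,2])/K[1,1],-np.ones_like(r)],-1)*r[...,None]
    return d@c["pose"][:3,:3].T+c["pose"][:3,3]
def save(c,f): cv2.imwrite("pics/"+f,cv2.cvtColor(c["img"],cv2.COLOR_RGB2BGR))
E
python3 - <<'E'
from h import *
for n in("scene","wrist"):
    c=cam(n); save(c,n+"0.png"); np.savez(n+"0.npz",**c); print(n,c["pose"].round(2).tolist(),c["camera_matrix"].round(1).tolist())
print(ctrl.sense())
E
```

```text
pics
scene [[-0.27, -0.73, 0.63, 1174.03], [0.96, -0.19, 0.19, 188.65], [-0.01, 0.66, 0.75, 802.91], [0.0, 0.0, 0.0, 1.0]] [[513.4, 0.0, 319.0], [0.0, 513.4, 245.3], [0.0, 0.0, 1.0]]
wrist [[0.41, -0.87, -0.27, 147.57], [0.91, 0.39, 0.12, 510.74], [-0.0, -0.3, 0.95, 383.73], [0.0, 0.0, 0.0, 1.0]] [[413.6, 0.0, 316.0], [0.0, 413.6, 235.0], [0.0, 0.0, 1.0]]
{'clock': 0.1, 'q': array([ 9.20594150e-01,  3.13376181e-01,  1.49831627e+00,  2.74830093e-06,
        1.33098962e+00, -2.23380698e-01]), 'joint_vel': array([ 0.000634  , -0.00174147, -0.00240383,  0.00200285,  0.00175122,
       -0.00134508]), 'effort': array([ 2.58821558e-03, -4.02814937e+01, -2.52643919e+01,  6.95933076e-02,
        3.41956993e-02, -3.87149998e-05]), 'position': array([217.21461877, 477.73418526, 238.24431673]), 'tool_rot': array([ 2.11794778e-01,  9.77314011e-01, -4.93004387e-04, -2.31640287e-04]), 'contact_force': array([-0.14029293, -0.56223423,  0.31388084]), 'moment': array([ 0.00838455, -0.02899017,  0.03058623]), 'grasp_force': 0.0, 'width': 0.9986638598021259}
```

View pics/scene0.png

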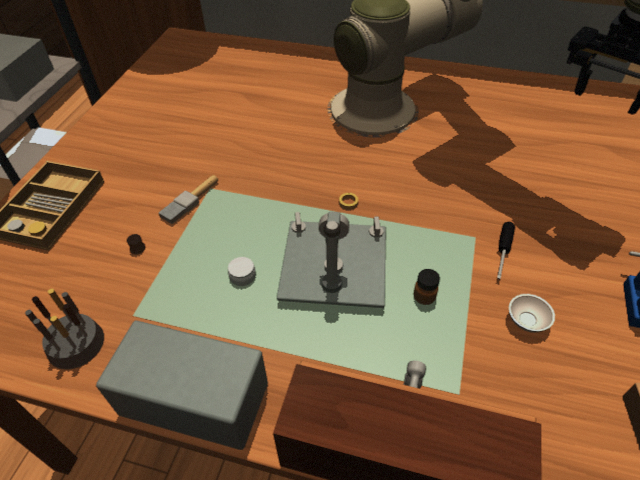

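Run:
```python
from h import *
c=dict(np.load("scene0.npz")); P=cloud(c); ok=c["range_z"]>0
# plate top: z 20..32 cluster
m=ok&(P[...,2]>20)&(P[...,2]<32)
n,l,s,ce=cv2.connectedComponentsWithStats(m.astype(np.uint8))
for i in range(1,n):
    if s[i,4]>300: 
        q=P[l==i]; print("plate?",s[i],q.mean(0).round(1),np.median(q[:,2]).round(1),cv2.minAreaRect(q[:,:2].astype(np.float32)))
m=ok&(P[...,2]>46)&(P[...,2]<60)
n,l,s,ce=cv2.connectedComponentsWithStats(m.astype(np.uint8))
for i in range(1,n):
    if s[i,4]>30:
        q=P[l==i]; print("top?",s[i],q.mean(0).round(1),q[:,2].max().round(1),cv2.minAreaRect(q[:,:2].astype(np.float32)))
```

```text
plate? [200   0 150  19 517] [-448.4 -427.6   26. ] 26.2 ((-448.8808898925781, -434.3255615234375), (24.065265655517578, 528.402099609375), 0.24405120313167572)
plate? [466  29 104  15 377] [-449.4  364.4   26.1] 26.0 ((-448.5838928222656, 357.28875732421875), (18.488515853881836, 304.5457458496094), 0.4458450675010681)
plate? [   0  163  101   82 1430] [ 549.8 -613.8   26.3] 26.5 ((551.90966796875, -618.2135009765625), (143.04873657226562, 222.95040893554688), 89.84773254394531)
plate? [ 276  221  110   87 6879] [570.4  38.9  25.8] 25.8 ((556.1854858398438, 34.652183532714844), (202.50770568847656, 200.313720703125), 10.085229873657227)
plate? [227 257  27  24 458] [ 623.6 -133.4   28.6] 29.5 ((621.9573364257812, -134.58041381835938), (51.02444076538086, 49.193668365478516), 8.484315872192383)
plate? [627 275  13  47 353] [504.5 583.2  27.3] 28.2 ((501.7811584472656, 586.8539428710938), (16.790727615356445, 99.29995727539062), 89.80503845214844)
plate? [508 294  46  38 542] [577.4 408.3  26.9] 27.5 ((584.82275390625, 405.1994934082031), (77.71965026855469, 79.57721710205078), 59.877
[... 1466 characters left out ...]
441406, 585.013427734375), (3.251178026199341, 22.069751739501953), 89.38612365722656)
top? [326 276  11   7  49] [623.1  47.3  53.2] 60.0 ((622.5284423828125, 47.72221374511719), (9.08668327331543, 18.614967346191406), 20.89609718322754)
top? [107 367 158  74 563] [924.2 -84.9  53. ] 60.0 ((926.4608764648438, -93.65594482421875), (101.92036437988281, 243.80087280273438), 28.601505279541016)
top? [634 383   6  16  59] [704.1 558.9  49.3] 53.6 ((705.8743286132812, 558.2865600585938), (7.407677173614502, 24.41797637939453), 83.93391418457031)
top? [276 452  98  28 309] [945.3 118.4  53.4] 60.0 ((945.3207397460938, 120.50788116455078), (140.60411071777344, 1.9529235363006592), 89.9635009765625)
```

The overhead picture shows the stand centred near (333,262), with the screw grips at (297,222) and (376,227). The jar is at (428,287), the tin at (240,270) and the ring at (348,201). The plate fit puts the stand at (556,35) with 10.1° yaw. That predicts the screws at (463,100) and (491,-58), which matches the measured tops. Next I move over the left screw for a close look.

```bash
cat >> h.py <<'E'
def goal(x,y,z,yaw):
    s=ctrl.sense(); M=R.from_quat(s["tool_rot"]).as_matrix()
    d=M.T@(np.array([x,y,z])-s["position"]); ya=np.degrees(np.arctan2(M[1,1],M[0,1]))
    print("tool d /100:",(d/100).round(4),"rot units z (after travel):",round(-(yaw-ya)/360,4),"yaw",ya.round(2),"tilt",M[:,2].round(4))
E
python3 -m jog '[{"travel":[-0.381,-0.243,0],"rotation":[0,0,0],"gripper":88},{"travel":[-0.381,-0.243,0],"rotation":[0,0,0],"gripper":88},{"travel":[-0.381,-0.243,0],"rotation":[0,0,0],"gripper":88},{"travel":[-0.381,-0.243,0],"rotation":[0,0,0],"gripper":88},{"travel":[-0.381,-0.243,0],"rotation":[0,0,0],"gripper":88},{"travel":[-0.381,-0.243,0],"rotation":[0,0,0],"gripper":88},{"travel":[-0.381,-0.243,0],"rotation":[0,0,0],"gripper":88},{"travel":[-0.381,-0.243,0],"rotation":[0,0,0],"gripper":88},{"travel":[-0.381,-0.243,0],"rotation":[0,0,0],"gripper":88},{"travel":[-0.381,-0.243,0],"rotation":[0,0,0],"gripper":88}]'
python3 -m jog '[{"travel":[0,0,0],"rotation":[0,0,-0.023],"gripper":44},{"travel":[0,0,0],"rotation":[0,0,-0.023],"gripper":44},{"travel":[0,0,0],"rotation":[0,0,-0.023],"gripper":44},{"travel":[0,0,0],"rotation":[0,0,-0.023],"gripper":44},{"travel":[0,0,0],"rotation":[0,0,-0.023],"gripper":44},{"travel":[0,0,0],"rotation":[0,0,0],"gripper":44}]'
python3 - <<'E'
from h import *
c=cam("wrist"); save(c,"w1.png"); np.savez("w1.npz",**c); P=cloud(c); ok=c["range_z"]>0
m=ok&(P[...,2]>48)&(P[...,2]<60)
n,l,s,ce=cv2.connectedComponentsWithStats(m.astype(np.uint8))
for i in range(1,n):
    if s[i,4]>30:
        q=P[l==i]; print("top?",s[i],q.mean(0).round(1),np.median(q[:,2]).round(1),cv2.minAreaRect(q[:,:2].astype(np.float32)))
goal(463.5,99.5,70,107); print(ctrl.sense()["position"])
c=cam("side"); save(c,"s1.png"); np.savez("s1.npz",**c)
E
```

```text
clock: 1.1
position: [464.2, 97.2, 238.6]
tool_rot: [0.212, 0.977, 0.0, -0.0]
contact_force: [0.9, 0.7, 0.3]
width: 1.0
grasp_force: 0.0
clock: 1.7
position: [463.4, 99.0, 238.5]
tool_rot: [-0.148, 0.989, 0.0, -0.0]
contact_force: [-0.1, 0.3, 0.6]
width: 0.505
grasp_force: 0.0
top? [109 156  24  46 667] [489.2 -55.9  53.5] 54.0 ((490.18896484375, -56.688419342041016), (36.13377380371094, 10.635906219482422), 22.42159652709961)
top? [311 181  13  44 533] [461.3 100.   54.2] 54.3 ((462.2334289550781, 100.56749725341797), (36.17431640625, 9.780247688293457), 16.882991790771484)
top? [  3 463  19  17 171] [ 819.2 -113.2   54.2] 53.9 ((819.0087280273438, -113.48686218261719), (25.684541702270508, 4.2912726402282715), 86.91149139404297)
tool d /100: [-0.0026  0.0045  1.6852] rot units z (after travel): -0.0007 yaw 106.77 tilt [-5.e-04  0.e+00 -1.e+00]
[463.46427572  98.99185184 238.51970805]
```

View pics/w1.png

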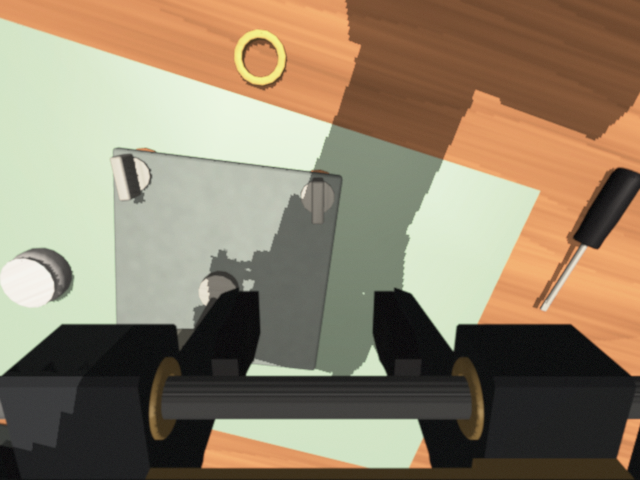

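View pics/s1.png

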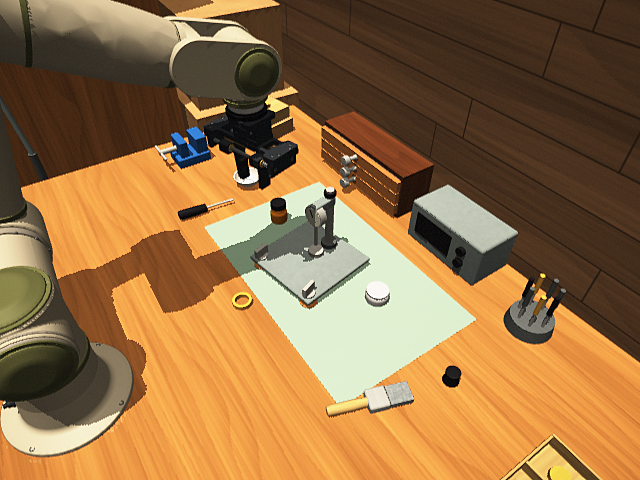

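The wrist view shows the left grip at (318,200), at 16.9°, and the right grip at (130,177), at 22.4°. Both tops are about 54–55 mm high, as described. The side view shows nothing near the grips that would get in the way. I'll measure the left gap by pressing with shut fingers.

```bash
python3 -m jog '[{"travel":[0,0.01,0.43],"rotation":[0,0,0],"gripper":0},{"travel":[0,0,0.43],"rotation":[0,0,0],"gripper":0},{"travel":[0,0,0.43],"rotation":[0,0,0],"gripper":0},{"travel":[0,0,0.43],"rotation":[0,0,0],"gripper":0},{"travel":[0,0,0.07],"rotation":[0,0,0],"gripper":0},{"travel":[0,0,0],"rotation":[0,0,0],"gripper":0},{"travel":[0,0,0],"rotation":[0,0,0],"gripper":0}]' 5
for i in 1; do :; done
python3 -m jog '[{"travel":[0,0,0.02],"rotation":[0,0,0],"gripper":0},{"travel":[0,0,0],"rotation":[0,0,0],"gripper":0}]'
python3 -m jog '[{"travel":[0,0,0.01],"rotation":[0,0,0],"gripper":0},{"travel":[0,0,0],"rotation":[0,0,0],"gripper":0}]'
python3 -m jog '[{"travel":[0,0,0.01],"rotation":[0,0,0],"gripper":0},{"travel":[0,0,0],"rotation":[0,0,0],"gripper":0}]'
```

```text
clock: 2.5
position: [464.5, 99.9, 61.6]
tool_rot: [-0.147, 0.989, -0.0, 0.001]
contact_force: [0.3, 0.2, 0.4]
width: 0.005
grasp_force: 0.0
clock: 2.7
position: [463.9, 99.9, 58.8]
tool_rot: [-0.147, 0.989, -0.0, 0.001]
contact_force: [-1.1, -0.1, -0.2]
width: 0.007
grasp_force: 0.0
clock: 2.9
position: [463.4, 100.0, 57.0]
tool_rot: [-0.147, 0.989, -0.0, 0.0]
contact_force: [-0.0, -0.1, -0.2]
width: 0.007
grasp_force: 0.0
clock: 3.1
position: [463.3, 99.9, 55.7]
tool_rot: [-0.147, 0.989, 0.0, -0.0]
contact_force: [0.4, -0.4, 0.9]
width: 0.007
grasp_force: 0.0
```

```bash
J='python3 -m jog'
q(){ grep -E 'clock|position|contact' | tr '\n' ' '; echo; }
python3 -m jog '[{"travel":[0,0,0.005],"rotation":[0,0,0],"gripper":0},{"travel":[0,0,0],"rotation":[0,0,0],"gripper":0},{"travel":[0,0,0],"rotation":[0,0,0],"gripper":0}]'|q
python3 -m jog '[{"travel":[0,0,0.005],"rotation":[0,0,0],"gripper":0},{"travel":[0,0,0],"rotation":[0,0,0],"gripper":0},{"travel":[0,0,0],"rotation":[0,0,0],"gripper":0}]'|q
python3 -m jog '[{"travel":[0,0,0.005],"rotation":[0,0,0],"gripper":0},{"travel":[0,0,0],"rotation":[0,0,0],"gripper":0},{"travel":[0,0,0],"rotation":[0,0,0],"gripper":0}]'|q
python3 -m jog '[{"travel":[0,0,0.005],"rotation":[0,0,0],"gripper":0},{"travel":[0,0,0],"rotation":[0,0,0],"gripper":0},{"travel":[0,0,0],"rotation":[0,0,0],"gripper":0}]'|q
```

```text
clock: 3.4 position: [463.3, 99.9, 55.3] contact_force: [-0.4, 0.3, 1.9] 
clock: 3.7 position: [463.4, 100.0, 55.1] contact_force: [-2.1, 0.5, 7.3] 
clock: 4.0 position: [463.3, 100.2, 54.7] contact_force: [-3.2, 1.9, 9.1] 
clock: 4.3 position: [463.1, 100.4, 54.3] contact_force: [-4.4, 2.8, 10.7]
```

```bash
q(){ grep -E 'clock|position|contact' | tr '\n' ' '; echo; }
python3 -m jog '[{"travel":[0.003,0.007,0.005],"rotation":[0,0,0],"gripper":0},{"travel":[0,0,0],"rotation":[0,0,0],"gripper":0},{"travel":[0,0,0],"rotation":[0,0,0],"gripper":0}]'|q
python3 -m jog '[{"travel":[0.001,0.004,0.005],"rotation":[0,0,0],"gripper":0},{"travel":[0,0,0],"rotation":[0,0,0],"gripper":0},{"travel":[0,0,0],"rotation":[0,0,0],"gripper":0}]'|q
python3 -m jog '[{"travel":[0.001,0.004,0.005],"rotation":[0,0,0],"gripper":0},{"travel":[0,0,0],"rotation":[0,0,0],"gripper":0},{"travel":[0,0,0],"rotation":[0,0,0],"gripper":0}]'|q
python3 -m jog '[{"travel":[0.001,0.004,0.005],"rotation":[0,0,0],"gripper":0},{"travel":[0,0,0],"rotation":[0,0,0],"gripper":0},{"travel":[0,0,0],"rotation":[0,0,0],"gripper":0}]'|q
```

```text
clock: 4.6 position: [462.9, 100.8, 53.8] contact_force: [-3.1, 2.1, 8.8] 
clock: 4.9 position: [462.8, 101.1, 53.3] contact_force: [-2.4, 1.3, 9.5] 
clock: 5.2 position: [462.6, 101.4, 52.8] contact_force: [-2.5, 1.6, 8.8] 
clock: 5.5 position: [462.5, 101.7, 52.3] contact_force: [-2.0, 0.7, 9.1]
```

Free sinking at a steady 9 N or so, so I keep following it down.

```bash
q(){ grep -E 'clock|position|contact' | tr '\n' ' '; echo; }
python3 -m jog '[{"travel":[0.001,0.004,0.005],"rotation":[0,0,0],"gripper":0},{"travel":[0,0,0],"rotation":[0,0,0],"gripper":0},{"travel":[0,0,0],"rotation":[0,0,0],"gripper":0}]'|q
python3 -m jog '[{"travel":[0.001,0.004,0.005],"rotation":[0,0,0],"gripper":0},{"travel":[0,0,0],"rotation":[0,0,0],"gripper":0},{"travel":[0,0,0],"rotation":[0,0,0],"gripper":0}]'|q
python3 -m jog '[{"travel":[0.001,0.004,0.005],"rotation":[0,0,0],"gripper":0},{"travel":[0,0,0],"rotation":[0,0,0],"gripper":0},{"travel":[0,0,0],"rotation":[0,0,0],"gripper":0}]'|q
python3 -m jog '[{"travel":[0.001,0.004,0.005],"rotation":[0,0,0],"gripper":0},{"travel":[0,0,0],"rotation":[0,0,0],"gripper":0},{"travel":[0,0,0],"rotation":[0,0,0],"gripper":0}]'|q
```

```text
clock: 5.8 position: [462.3, 102.0, 51.9] contact_force: [-1.6, 1.8, 9.1] 
clock: 6.1 position: [462.2, 102.3, 51.5] contact_force: [-2.3, 0.5, 9.1] 
clock: 6.4 position: [462.1, 102.6, 51.0] contact_force: [-2.3, -1.0, 9.8] 
clock: 6.7 position: [461.9, 102.8, 50.6] contact_force: [-1.7, -1.0, 11.0]
```

```bash
q(){ grep -E 'clock|position|contact' | tr '\n' ' '; echo; }
python3 -m jog '[{"travel":[0.001,0.003,0.005],"rotation":[0,0,0],"gripper":0},{"travel":[0,0,0],"rotation":[0,0,0],"gripper":0},{"travel":[0,0,0],"rotation":[0,0,0],"gripper":0}]'|q
python3 -m jog '[{"travel":[0.001,0.003,0.005],"rotation":[0,0,0],"gripper":0},{"travel":[0,0,0],"rotation":[0,0,0],"gripper":0},{"travel":[0,0,0],"rotation":[0,0,0],"gripper":0}]'|q
python3 -m jog '[{"travel":[0.001,0.003,0.005],"rotation":[0,0,0],"gripper":0},{"travel":[0,0,0],"rotation":[0,0,0],"gripper":0},{"travel":[0,0,0],"rotation":[0,0,0],"gripper":0}]'|q
```

```text
clock: 7.0 position: [461.8, 103.1, 50.2] contact_force: [-2.6, -2.1, 11.9] 
clock: 7.3 position: [461.7, 103.3, 49.8] contact_force: [-2.6, -2.0, 13.5] 
clock: 7.6 position: [461.6, 103.6, 49.4] contact_force: [-2.3, -2.0, 13.9]
```

Left: contact at 55.0 mm, touch at about 51.25 mm, so the gap is roughly 3.8 mm. I back off the way I came, then open above the grip.

```bash
python3 -m jog '[{"travel":[-0.0026,-0.0088,-0.014],"rotation":[0,0,0],"gripper":0},{"travel":[-0.0026,-0.0088,-0.014],"rotation":[0,0,0],"gripper":0},{"travel":[-0.0026,-0.0088,-0.014],"rotation":[0,0,0],"gripper":0},{"travel":[-0.0026,-0.0088,-0.014],"rotation":[0,0,0],"gripper":0},{"travel":[-0.0026,-0.0088,-0.014],"rotation":[0,0,0],"gripper":0},{"travel":[0,0,-0.1],"rotation":[0,0,0],"gripper":44},{"travel":[0,0,-0.15],"rotation":[0,0,0],"gripper":44},{"travel":[0,0,0],"rotation":[0,0,0],"gripper":44},{"travel":[0,0,0],"rotation":[0,0,0],"gripper":44},{"travel":[0,0,0],"rotation":[0,0,0],"gripper":44}]'
python3 - <<'E'
from h import *
goal(462.9,100.0,35,106.9); c=cam("wrist"); save(c,"w2.png"); P=cloud(c); ok=c["range_z"]>0
m=ok&(P[...,2]>48)&(P[...,2]<60)
n,l,s,ce=cv2.connectedComponentsWithStats(m.astype(np.uint8))
for i in range(1,n):
    if s[i,4]>30:
        q=P[l==i]; print("top?",s[i],q.mean(0).round(1),np.median(q[:,2]).round(1),cv2.minAreaRect(q[:,:2].astype(np.float32)))
E
```

```text
clock: 8.6
position: [463.0, 100.0, 79.7]
tool_rot: [-0.147, 0.989, 0.0, -0.0]
contact_force: [-0.6, -0.2, 0.4]
width: 0.437
grasp_force: 0.0
tool d /100: [3.000e-04 4.000e-04 4.474e-01] rot units z (after travel): 0.0001 yaw 106.95 tilt [-8.e-04  0.e+00 -1.e+00]
top? [ 305  240   22   78 1657] [460.5 100.   54.1] 54.2 ((461.7386169433594, 100.3080062866211), (36.21723937988281, 9.74365520477295), 17.197059631347656)
```

View pics/w2.png

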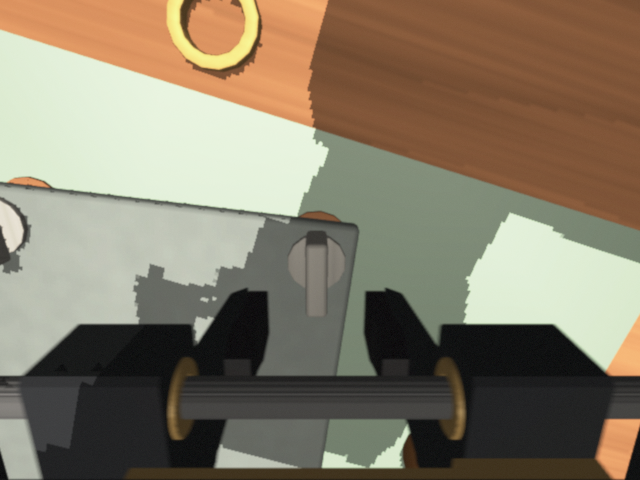

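The picture shows the grip at (316,275), midway between the open fingers at columns 268 and 365 and aligned with them. I go down and close lightly.

```bash
python3 -m jog '[{"travel":[0,0,0.2],"rotation":[0,0,0],"gripper":44},{"travel":[0,0,0.2],"rotation":[0,0,0],"gripper":44},{"travel":[0,0,0.045],"rotation":[0,0,0],"gripper":44},{"travel":[0,0,0],"rotation":[0,0,0],"gripper":30},{"travel":[0,0,0],"rotation":[0,0,0],"gripper":20}]' 8
python3 -m jog '[{"travel":[0,0,0],"rotation":[0,0,0],"gripper":14},{"travel":[0,0,0],"rotation":[0,0,0],"gripper":12},{"travel":[0,0,0],"rotation":[0,0,0],"gripper":10},{"travel":[0,0,0],"rotation":[0,0,0],"gripper":8},{"travel":[0,0,0],"rotation":[0,0,0],"gripper":6},{"travel":[0,0,0],"rotation":[0,0,0],"gripper":6}]' 8
python3 -c "
from h import *
s=ctrl.sense();print(s['contact_force'],s['moment'],s['q'][5])"
```

```text
clock: 9.15
position: [463.6, 100.0, 36.3]
tool_rot: [-0.147, 0.989, -0.0, 0.0]
contact_force: [0.2, 0.8, 0.2]
width: 0.345
grasp_force: 0.0
clock: 9.75
position: [463.4, 100.1, 36.0]
tool_rot: [-0.147, 0.989, 0.0, 0.0]
contact_force: [-0.9, 2.0, 4.6]
width: 0.109
grasp_force: 8.0
[-0.94332373  2.02072417  4.62157477] [ 0.50458497  0.15787816 -0.02267844] -1.901976274158612
```

```bash
python3 -m jog '[{"travel":[0,0,-0.008],"rotation":[0,0,0],"gripper":6},{"travel":[0,0,0],"rotation":[0,0,0],"gripper":6},{"travel":[0,0,0],"rotation":[0,0,0],"gripper":6}]'
python3 -m jog '[{"travel":[0,0,0],"rotation":[0,0,0.01],"gripper":6},{"travel":[0,0,0],"rotation":[0,0,0.02],"gripper":6},{"travel":[0,0,0],"rotation":[0,0,0.02],"gripper":6},{"travel":[0,0,0],"rotation":[0,0,0],"gripper":6}]'
python3 -c "
from h import *
s=ctrl.sense();print(s['contact_force'],s['moment'],s['q'][5]); goal(463,100,35,0)"
```

```text
clock: 10.05
position: [463.3, 100.0, 36.3]
tool_rot: [-0.147, 0.989, 0.0, 0.0]
contact_force: [2.5, 2.7, -5.2]
width: 0.111
grasp_force: 8.0
clock: 10.45
position: [463.5, 99.5, 36.3]
tool_rot: [0.01, 1.0, -0.0, 0.0]
contact_force: [4.6, -2.1, -6.9]
width: 0.113
grasp_force: 8.0
[ 4.57951823 -2.05103563 -6.85695228] [-0.24737918 -0.59536874 -0.07062053] -1.5867950094348817
tool d /100: [0.0046 0.0049 0.0128] rot units z (after travel): 0.2469 yaw 88.89 tilt [ 2.e-04 -7.e-04 -1.e+00]
```

```bash
python3 -m jog '[{"travel":[-0.003,0,0.005],"rotation":[0,0,0.02],"gripper":6},{"travel":[0,0,0],"rotation":[0,0,0.02],"gripper":6},{"travel":[0,0,0],"rotation":[0,0,0.02],"gripper":6},{"travel":[0,0,0],"rotation":[0,0,0.02],"gripper":6},{"travel":[0,0,0],"rotation":[0,0,0],"gripper":6}]'
python3 -m jog '[{"travel":[0,0,0],"rotation":[0,0,0.02],"gripper":6},{"travel":[0,0,0],"rotation":[0,0,0.02],"gripper":6},{"travel":[0,0,0],"rotation":[0,0,0.02],"gripper":6},{"travel":[0,0,0],"rotation":[0,0,0],"gripper":6}]'
python3 -c "
from h import *
s=ctrl.sense();print(s['contact_force'],s['moment'],s['q'][5]); goal(463,100,35,0)
c=cam('wrist'); save(c,'w3.png')"
```

```text
clock: 10.95
position: [463.3, 98.9, 36.1]
tool_rot: [0.257, 0.966, -0.001, -0.0]
contact_force: [-1.7, -7.4, 0.1]
width: 0.111
grasp_force: 8.0
clock: 11.35
position: [463.1, 98.9, 36.1]
tool_rot: [0.434, 0.901, -0.001, -0.0]
contact_force: [-2.3, -8.2, 0.8]
width: 0.112
grasp_force: 8.0
[-2.25266032 -8.20076991  0.8227729 ] [-1.36700651  0.32134903 -0.06058629] -0.7084898943879986
tool d /100: [0.0092 0.0065 0.0109] rot units z (after travel): 0.1072 yaw 38.6 tilt [-0.0017 -0.0019 -1.    ]
```

View pics/w3.png

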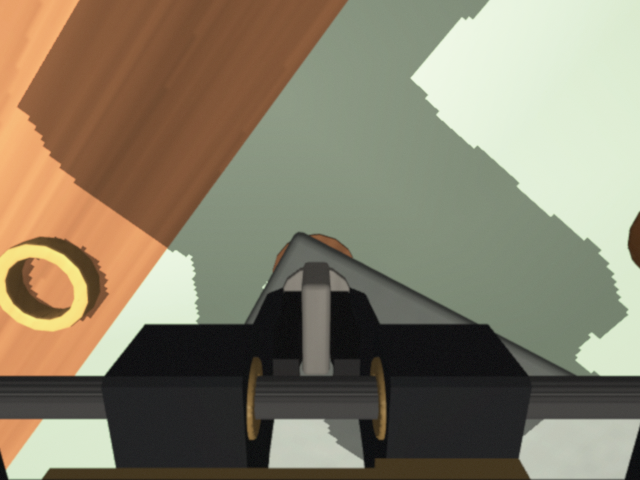

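The grip has turned with the fingers (at (316,310), between the pads), 1.19 rad so far. I'll ease the 8 N side load, let go, rise, and press again with shut fingers to measure the remaining gap.

```bash
q(){ grep -E 'clock|position|contact' | tr '\n' ' '; echo; }
python3 -m jog '[{"travel":[-0.005,-0.0065,0],"rotation":[0,0,0],"gripper":6},{"travel":[0,0,0],"rotation":[0,0,0],"gripper":6},{"travel":[0,0,0],"rotation":[0,0,0],"gripper":6}]'|q
python3 -m jog '[{"travel":[0,0,0],"rotation":[0,0,0],"gripper":40},{"travel":[0,0,0],"rotation":[0,0,0],"gripper":40},{"travel":[0,0,0],"rotation":[0,0,0],"gripper":40},{"travel":[0,0,-0.15],"rotation":[0,0,0],"gripper":40},{"travel":[0,0,-0.15],"rotation":[0,0,0],"gripper":40},{"travel":[0,0,0],"rotation":[0,0,0],"gripper":0},{"travel":[0,0,0],"rotation":[0,0,0],"gripper":0},{"travel":[0,0,0],"rotation":[0,0,0],"gripper":0},{"travel":[0,0,0],"rotation":[0,0,0],"gripper":0}]'|q
python3 - <<'E'
from h import *
goal(463,99.5,56,38.6)
c=cam("scene"); P=cloud(c); ok=c["range_z"]>0; m=ok&(P[...,2]>20)&(P[...,2]<32)
n,l,s,ce=cv2.connectedComponentsWithStats(m.astype(np.uint8))
for i in range(1,n):
    if s[i,4]>3000: print("plate",cv2.minAreaRect(P[l==i][:,:2].astype(np.float32)))
E
```

```text
clock: 11.7 position: [463.1, 98.8, 36.1] contact_force: [-3.0, -4.7, 1.9] 
clock: 12.6 position: [463.0, 99.2, 65.4] contact_force: [0.1, -0.1, 0.2] 
tool d /100: [0.0028 0.0019 0.0937] rot units z (after travel): -0.0001 yaw 38.55 tilt [-1.2e-03  1.0e-04 -1.0e+00]
plate ((555.588623046875, 34.81654357910156), (203.46060180664062, 200.1885223388672), 9.849002838134766)
```

```bash
q(){ grep -E 'clock|position|contact' | tr '\n' ' '; echo; }
python3 -m jog '[{"travel":[0.003,0.002,0.09],"rotation":[0,0,0],"gripper":0},{"travel":[0,0,0],"rotation":[0,0,0],"gripper":0},{"travel":[0,0,0],"rotation":[0,0,0],"gripper":0},{"travel":[0,0,0],"rotation":[0,0,0],"gripper":0}]'|q
python3 -m jog '[{"travel":[0,0,0.01],"rotation":[0,0,0],"gripper":0},{"travel":[0,0,0],"rotation":[0,0,0],"gripper":0},{"travel":[0,0,0],"rotation":[0,0,0],"gripper":0}]'|q
python3 -m jog '[{"travel":[0.001,0,0.005],"rotation":[0,0,0],"gripper":0},{"travel":[0,0,0],"rotation":[0,0,0],"gripper":0},{"travel":[0,0,0],"rotation":[0,0,0],"gripper":0}]'|q
python3 -m jog '[{"travel":[0.004,0.001,0.005],"rotation":[0,0,0],"gripper":0},{"travel":[0,0,0],"rotation":[0,0,0],"gripper":0},{"travel":[0,0,0],"rotation":[0,0,0],"gripper":0}]'|q
python3 -m jog '[{"travel":[0.004,0.001,0.005],"rotation":[0,0,0],"gripper":0},{"travel":[0,0,0],"rotation":[0,0,0],"gripper":0},{"travel":[0,0,0],"rotation":[0,0,0],"gripper":0}]'|q
python3 -m jog '[{"travel":[0.004,0.001,0.005],"rotation":[0,0,0],"gripper":0},{"travel":[0,0,0],"rotation":[0,0,0],"gripper":0},{"travel":[0,0,0],"rotation":[0,0,0],"gripper":0}]'|q
python3 -m jog '[{"travel":[0.004,0.001,0.005],"rotation":[0,0,0],"gripper":0},{"travel":[0,0,0],"rotation":[0,0,0],"gripper":0},{"travel":[0,0,0],"rotation":[0,0,0],"gripper":0}]'|q
```

```text
clock: 13.05 position: [463.3, 99.5, 57.0] contact_force: [0.6, -0.4, -0.5] 
clock: 13.35 position: [463.4, 99.5, 56.1] contact_force: [-1.3, 0.1, -0.7] 
clock: 13.65 position: [463.3, 99.6, 55.5] contact_force: [-0.4, -0.4, -0.6] 
clock: 13.95 position: [463.3, 99.8, 55.2] contact_force: [-0.9, -2.6, 3.8] 
clock: 14.25 position: [463.2, 100.1, 54.8] contact_force: [-2.2, -2.5, 6.1] 
clock: 14.55 position: [463.0, 100.4, 54.4] contact_force: [-1.3, -3.5, 6.8] 
clock: 14.85 position: [462.9, 100.7, 54.0] contact_force: [-2.5, -4.6, 7.3]
```

```bash
q(){ grep -E 'clock|position|contact' | tr '\n' ' '; echo; }
python3 -m jog '[{"travel":[0.002,0,0.004],"rotation":[0,0,0],"gripper":0},{"travel":[0,0,0],"rotation":[0,0,0],"gripper":0},{"travel":[0,0,0],"rotation":[0,0,0],"gripper":0}]'|q
python3 -m jog '[{"travel":[0.002,0,0.004],"rotation":[0,0,0],"gripper":0},{"travel":[0,0,0],"rotation":[0,0,0],"gripper":0},{"travel":[0,0,0],"rotation":[0,0,0],"gripper":0}]'|q
python3 -m jog '[{"travel":[0.002,0,0.004],"rotation":[0,0,0],"gripper":0},{"travel":[0,0,0],"rotation":[0,0,0],"gripper":0},{"travel":[0,0,0],"rotation":[0,0,0],"gripper":0}]'|q
python3 -m jog '[{"travel":[0.002,0,0.004],"rotation":[0,0,0],"gripper":0},{"travel":[0,0,0],"rotation":[0,0,0],"gripper":0},{"travel":[0,0,0],"rotation":[0,0,0],"gripper":0}]'|q
```

```text
clock: 15.15 position: [462.9, 100.9, 53.7] contact_force: [-1.5, -4.3, 8.5] 
clock: 15.45 position: [462.8, 101.0, 53.4] contact_force: [-2.4, -3.8, 10.8] 
clock: 15.75 position: [462.7, 101.2, 53.1] contact_force: [-1.9, -3.2, 11.3] 
clock: 16.05 position: [462.6, 101.4, 52.8] contact_force: [-2.0, -2.9, 13.5]
```

Remaining gap on the left is about 0.8 mm (touch near 54.2), which agrees with the first probe (3.8 − 3.04). I grip again and turn 0.78 rad.

```bash
q(){ grep -E 'clock|position|contact' | tr '\n' ' '; echo; }
python3 -m jog '[{"travel":[-0.005,-0.001,-0.012],"rotation":[0,0,0],"gripper":0},{"travel":[-0.005,-0.001,-0.012],"rotation":[0,0,0],"gripper":0},{"travel":[-0.005,-0.001,-0.012],"rotation":[0,0,0],"gripper":0},{"travel":[-0.005,-0.001,-0.012],"rotation":[0,0,0],"gripper":0},{"travel":[-0.005,-0.001,-0.012],"rotation":[0,0,0],"gripper":0},{"travel":[0,0,-0.1],"rotation":[0,0,0],"gripper":36},{"travel":[0,0,0],"rotation":[0,0,0],"gripper":36},{"travel":[0,0,0],"rotation":[0,0,0],"gripper":36},{"travel":[0,0,0],"rotation":[0,0,0],"gripper":36}]'|q
python3 -c "
from h import *
goal(463.1,99.1,35.5,38.6); print(ctrl.sense()['width'])"
```

```text
clock: 16.95 position: [463.2, 99.5, 67.9] contact_force: [-0.7, -0.5, -0.5] 
tool d /100: [-0.0024 -0.0029  0.3238] rot units z (after travel): -0.0001 yaw 38.55 tilt [-1.e-04  0.e+00 -1.e+00]
0.3458611100090329
```

```bash
q(){ grep -E 'clock|position|contact|grasp' | tr '\n' ' '; echo; }
python3 -m jog '[{"travel":[-0.0024,-0.003,0.15],"rotation":[0,0,0],"gripper":36},{"travel":[0,0,0.17],"rotation":[0,0,0],"gripper":36},{"travel":[0,0,0],"rotation":[0,0,0],"gripper":24},{"travel":[0,0,0],"rotation":[0,0,0],"gripper":16},{"travel":[0,0,0],"rotation":[0,0,0],"gripper":14},{"travel":[0,0,0],"rotation":[0,0,0],"gripper":12},{"travel":[0,0,0],"rotation":[0,0,0],"gripper":10},{"travel":[0,0,0],"rotation":[0,0,0],"gripper":8},{"travel":[0,0,0],"rotation":[0,0,0],"gripper":6},{"travel":[0,0,0],"rotation":[0,0,0],"gripper":6}]' 8|q
python3 -m jog '[{"travel":[0,0,0],"rotation":[0,0,0],"gripper":6},{"travel":[0,0,0],"rotation":[0,0,0],"gripper":6}]'|q
```

```text
clock: 17.95 position: [463.0, 98.8, 36.3] contact_force: [-4.4, -3.6, 6.2] grasp_force: 8.0 
clock: 18.15 position: [463.1, 98.8, 36.3] contact_force: [-3.6, -3.8, 5.4] grasp_force: 8.0
```

```bash
q(){ grep -E 'clock|position|rot|contact|grasp' | tr '\n' ' '; echo; }
python3 -m jog '[{"travel":[-0.002,-0.005,-0.005],"rotation":[0,0,0],"gripper":6},{"travel":[0,0,0],"rotation":[0,0,0],"gripper":6},{"travel":[0,0,0],"rotation":[0,0,0],"gripper":6}]'|q
python3 -m jog '[{"travel":[0,0,0],"rotation":[0,0,0.02],"gripper":6},{"travel":[0,0,0],"rotation":[0,0,0.02],"gripper":6},{"travel":[0,0,0],"rotation":[0,0,0],"gripper":6}]'|q
python3 -m jog '[{"travel":[0,0,0],"rotation":[0,0,0.02],"gripper":6},{"travel":[0,0,0],"rotation":[0,0,0.02],"gripper":6},{"travel":[0,0,0],"rotation":[0,0,0],"gripper":6}]'|q
python3 -m jog '[{"travel":[0,0,0],"rotation":[0,0,0.02],"gripper":6},{"travel":[0,0,0],"rotation":[0,0,0.024],"gripper":6},{"travel":[0,0,0],"rotation":[0,0,0],"gripper":6},{"travel":[0,0,0],"rotation":[0,0,0],"gripper":6}]'|q
python3 -c "
from h import *
goal(463.1,99.1,35.5,38.6); s=ctrl.sense(); print(s['moment'],s['q'][5])"
```

```text
clock: 18.45 position: [463.0, 98.7, 36.4] tool_rot: [0.434, 0.901, 0.0, 0.0] contact_force: [-0.4, 0.1, -0.3] grasp_force: 8.0 
clock: 18.75 position: [462.6, 98.5, 36.4] tool_rot: [0.544, 0.839, -0.0, -0.0] contact_force: [-2.4, -1.0, 2.5] grasp_force: 8.0 
clock: 19.05 position: [462.2, 98.4, 36.3] tool_rot: [0.644, 0.765, -0.001, -0.001] contact_force: [-4.7, -3.7, 4.3] grasp_force: 8.0 
clock: 19.45 position: [461.7, 98.4, 36.3] tool_rot: [0.742, 0.67, -0.001, -0.001] contact_force: [-7.4, -4.6, 6.9] grasp_force: 8.0 
tool d /100: [0.0081 0.0136 0.008 ] rot units z (after travel): -0.1234 yaw -5.82 tilt [-3.3e-03 -4.0e-04 -1.0e+00]
[-0.55862266  1.27081837 -0.03415691] 0.06358183713627949
```

```bash
q(){ grep -E 'clock|position|contact|grasp' | tr '\n' ' '; echo; }
python3 -m jog '[{"travel":[-0.004,-0.006,-0.005],"rotation":[0,0,0],"gripper":6},{"travel":[0,0,0],"rotation":[0,0,0],"gripper":6},{"travel":[0,0,0],"rotation":[0,0,0],"gripper":6}]'|q
python3 -m jog '[{"travel":[0,0,0],"rotation":[0,0,0],"gripper":40},{"travel":[0,0,0],"rotation":[0,0,0],"gripper":40},{"travel":[0,0,0],"rotation":[0,0,0],"gripper":40},{"travel":[0,0,-0.15],"rotation":[0,0,0],"gripper":40},{"travel":[0,0,-0.15],"rotation":[0,0,0],"gripper":40},{"travel":[0,0,0],"rotation":[0,0,0],"gripper":0},{"travel":[0,0,0],"rotation":[0,0,0],"gripper":0},{"travel":[0,0,0],"rotation":[0,0,0],"gripper":0},{"travel":[0,0,0],"rotation":[0,0,0],"gripper":0}]'|q
python3 - <<'E'
from h import *
goal(463,99.5,56.5,-5.8)
c=cam("scene"); P=cloud(c); ok=c["range_z"]>0; m=ok&(P[...,2]>20)&(P[...,2]<32)
n,l,s,ce=cv2.connectedComponentsWithStats(m.astype(np.uint8))
for i in range(1,n):
    if s[i,4]>3000: print("plate",cv2.minAreaRect(P[l==i][:,:2].astype(np.float32)))
E
```

```text
clock: 19.75 position: [461.6, 98.3, 36.5] contact_force: [-3.9, 0.4, -3.7] grasp_force: 8.0 
clock: 20.65 position: [462.0, 98.2, 66.3] contact_force: [-0.7, 0.1, 0.1] grasp_force: 0.0 
tool d /100: [0.0135 0.0083 0.0984] rot units z (after travel): -0.0007 yaw -6.05 tilt [-1.e-03  1.e-04 -1.e+00]
plate ((556.102783203125, 35.050498962402344), (202.73553466796875, 200.2706298828125), 9.80368423461914)
```

```bash
q(){ grep -E 'clock|position|contact' | tr '\n' ' '; echo; }
python3 -m jog '[{"travel":[0.0135,0.008,0.09],"rotation":[0,0,0],"gripper":0},{"travel":[0,0,0.01],"rotation":[0,0,0],"gripper":0},{"travel":[0,0,0.005],"rotation":[0,0,0],"gripper":0},{"travel":[0,0,0],"rotation":[0,0,0],"gripper":0},{"travel":[0,0,0],"rotation":[0,0,0],"gripper":0},{"travel":[0,0,0],"rotation":[0,0,0],"gripper":0}]'|q
python3 -m jog '[{"travel":[0,0,0.005],"rotation":[0,0,0],"gripper":0},{"travel":[0,0,0],"rotation":[0,0,0],"gripper":0},{"travel":[0,0,0],"rotation":[0,0,0],"gripper":0}]'|q
python3 -m jog '[{"travel":[0,0,0.004],"rotation":[0,0,0],"gripper":0},{"travel":[0,0,0],"rotation":[0,0,0],"gripper":0},{"travel":[0,0,0],"rotation":[0,0,0],"gripper":0}]'|q
python3 -m jog '[{"travel":[0,0,0.004],"rotation":[0,0,0],"gripper":0},{"travel":[0,0,0],"rotation":[0,0,0],"gripper":0},{"travel":[0,0,0],"rotation":[0,0,0],"gripper":0}]'|q
python3 -m jog '[{"travel":[0,0,0.003],"rotation":[0,0,0],"gripper":0},{"travel":[0,0,0],"rotation":[0,0,0],"gripper":0},{"travel":[0,0,0],"rotation":[0,0,0],"gripper":0}]'|q
```

```text
clock: 21.3 position: [463.3, 99.5, 56.5] contact_force: [-0.2, 1.1, -0.3] 
clock: 21.6 position: [463.2, 99.5, 55.9] contact_force: [0.4, -0.5, -0.5] 
clock: 21.9 position: [463.2, 99.5, 55.5] contact_force: [0.2, -0.1, -0.9] 
clock: 22.2 position: [463.3, 99.5, 55.3] contact_force: [-1.9, 0.0, 4.2] 
clock: 22.5 position: [463.3, 99.5, 55.2] contact_force: [-2.0, -0.0, 7.0]
```

```bash
q(){ grep -E 'clock|position|contact' | tr '\n' ' '; echo; }
python3 -m jog '[{"travel":[0,0,0.003],"rotation":[0,0,0],"gripper":0},{"travel":[0,0,0],"rotation":[0,0,0],"gripper":0},{"travel":[0,0,0],"rotation":[0,0,0],"gripper":0}]'|q
python3 -m jog '[{"travel":[0,0,0.003],"rotation":[0,0,0],"gripper":0},{"travel":[0,0,0],"rotation":[0,0,0],"gripper":0},{"travel":[0,0,0],"rotation":[0,0,0],"gripper":0}]'|q
python3 -m jog '[{"travel":[0,0,0.003],"rotation":[0,0,0],"gripper":0},{"travel":[0,0,0],"rotation":[0,0,0],"gripper":0},{"travel":[0,0,0],"rotation":[0,0,0],"gripper":0}]'|q
python3 -m jog '[{"travel":[0,0,0.003],"rotation":[0,0,0],"gripper":0},{"travel":[0,0,0],"rotation":[0,0,0],"gripper":0},{"travel":[0,0,0],"rotation":[0,0,0],"gripper":0}]'|q
```

```text
clock: 22.8 position: [463.3, 99.6, 55.2] contact_force: [-3.3, 0.6, 10.5] 
clock: 23.1 position: [463.3, 99.6, 55.0] contact_force: [-3.7, 0.7, 12.9] 
clock: 23.4 position: [463.3, 99.7, 54.7] contact_force: [-4.6, 0.2, 15.1] 
clock: 23.7 position: [463.2, 99.8, 54.5] contact_force: [-5.6, 2.1, 15.7]
```

Resistance now holds to about 12 N, against 9 N before, and then climbs. That puts the left foot at about a 3 N load, so it is set. I move to the right screw, clear of the gauge.

```bash
python3 -m jog '[{"travel":[0,0,-0.03],"rotation":[0,0,0],"gripper":0},{"travel":[0,0,-0.4],"rotation":[0,0,0],"gripper":0},{"travel":[0,0,-0.42],"rotation":[0,0,0],"gripper":0},{"travel":[0,0,0],"rotation":[0,0,-0.0235],"gripper":0},{"travel":[0,0,0],"rotation":[0,0,-0.0235],"gripper":0},{"travel":[0,0,0],"rotation":[0,0,-0.0235],"gripper":0},{"travel":[0,0,0],"rotation":[0,0,-0.0235],"gripper":0},{"travel":[0,0,0],"rotation":[0,0,-0.0235],"gripper":0},{"travel":[0,0,0],"rotation":[0,0,-0.0235],"gripper":0},{"travel":[0,0,0],"rotation":[0,0,-0.0235],"gripper":0}]' >/dev/null
python3 -m jog '[{"travel":[0,0,0],"rotation":[0,0,-0.0235],"gripper":0},{"travel":[0,0,0],"rotation":[0,0,-0.0235],"gripper":0},{"travel":[0,0,0],"rotation":[0,0,-0.0235],"gripper":0},{"travel":[0,0,0],"rotation":[0,0,-0.0235],"gripper":0},{"travel":[0,0,0],"rotation":[0,0,-0.0235],"gripper":0},{"travel":[0,0,0],"rotation":[0,0,-0.0235],"gripper":0},{"travel":[0,0,0],"rotation":[0,0,-0.0235],"gripper":0},{"travel":[0,0,0],"rotation":[0,0,0],"gripper":0},{"travel":[0,0,0],"rotation":[0,0,0],"gripper":0}]'
python3 -c "
from h import *
goal(491,-58.3,130,112.4); print(ctrl.sense()['q'][5])"
```

```text
clock: 25.6
position: [463.2, 99.5, 138.5]
tool_rot: [-0.192, 0.981, 0.0, -0.0]
contact_force: [-0.3, -0.5, 0.3]
width: 0.002
grasp_force: 0.0
tool d /100: [ 0.3374 -1.5666  0.0844] rot units z (after travel): -0.0007 yaw 112.16 tilt [-3.e-04  0.e+00 -1.e+00]
-1.9939639648446068
```

```bash
python3 -m jog '[{"travel":[0.0844,-0.39,0],"rotation":[0,0,0],"gripper":0},{"travel":[0.0844,-0.39,0],"rotation":[0,0,0],"gripper":0},{"travel":[0.0844,-0.39,0],"rotation":[0,0,0],"gripper":0},{"travel":[0.0844,-0.396,0],"rotation":[0,0,0],"gripper":0},{"travel":[0,0,0.3],"rotation":[0,0,0],"gripper":36},{"travel":[0,0,0.2],"rotation":[0,0,0],"gripper":36},{"travel":[0,0,0],"rotation":[0,0,0],"gripper":36},{"travel":[0,0,0],"rotation":[0,0,0],"gripper":36}]'
python3 - <<'E'
from h import *
goal(491,-58.3,58,112.4); c=cam("wrist"); save(c,"w4.png"); P=cloud(c); ok=c["range_z"]>0
m=ok&(P[...,2]>48)&(P[...,2]<60)
n,l,s,ce=cv2.connectedComponentsWithStats(m.astype(np.uint8))
for i in range(1,n):
    if s[i,4]>30:
        q=P[l==i]; print("top?",s[i],q.mean(0).round(1),np.median(q[:,2]).round(1),cv2.minAreaRect(q[:,:2].astype(np.float32)))
E
```

```text
clock: 26.4
position: [491.9, -58.1, 89.1]
tool_rot: [-0.193, 0.981, -0.0, 0.0]
contact_force: [-0.1, 0.1, 0.8]
width: 0.346
grasp_force: 0.0
tool d /100: [0.0087 0.0012 0.3109] rot units z (after travel): -0.0003 yaw 112.3 tilt [ 1.e-04 -0.e+00 -1.e+00]
top? [ 309  232   22   75 1533] [488.  -57.1  54. ] 54.2 ((489.3229675292969, -56.433929443359375), (36.442970275878906, 9.886615753173828), 22.21523666381836)
top? [593 310  47  42 984] [461.1  91.8  53.6] 54.2 ((461.61785888671875, 95.84534454345703), (27.48482894897461, 10.11001968383789), 84.20886993408203)
```

View pics/w4.png

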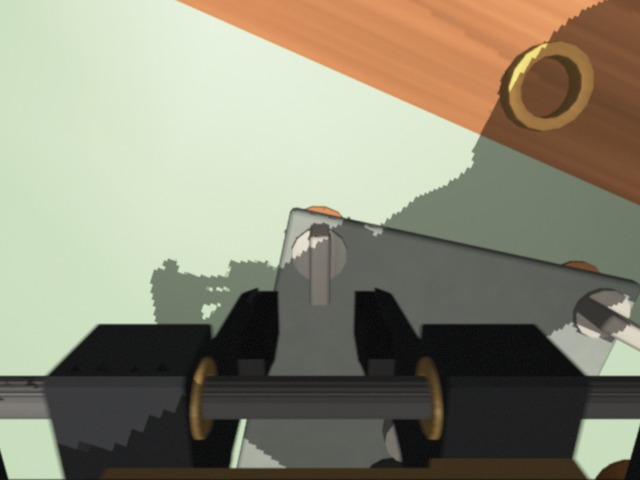

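The right grip is at (319,265), centred between the fingers and aligned. I probe the right gap the same way.

```bash
q(){ grep -E 'clock|position|contact' | tr '\n' ' '; echo; }
python3 -m jog '[{"travel":[0.009,0.003,0.15],"rotation":[0,0,0],"gripper":0},{"travel":[0,0,0.15],"rotation":[0,0,0],"gripper":0},{"travel":[0,0,0.02],"rotation":[0,0,0],"gripper":0},{"travel":[0,0,0],"rotation":[0,0,0],"gripper":0},{"travel":[0,0,0],"rotation":[0,0,0],"gripper":0},{"travel":[0,0,0],"rotation":[0,0,0],"gripper":0},{"travel":[0,0,0],"rotation":[0,0,0],"gripper":0}]'|q
python3 -m jog '[{"travel":[0,0,0.006],"rotation":[0,0,0],"gripper":0},{"travel":[0,0,0],"rotation":[0,0,0],"gripper":0},{"travel":[0,0,0],"rotation":[0,0,0],"gripper":0}]'|q
python3 -m jog '[{"travel":[0,0,0.006],"rotation":[0,0,0],"gripper":0},{"travel":[0,0,0],"rotation":[0,0,0],"gripper":0},{"travel":[0,0,0],"rotation":[0,0,0],"gripper":0}]'|q
python3 -m jog '[{"travel":[0,0,0.005],"rotation":[0,0,0],"gripper":0},{"travel":[0,0,0],"rotation":[0,0,0],"gripper":0},{"travel":[0,0,0],"rotation":[0,0,0],"gripper":0}]'|q
python3 -m jog '[{"travel":[0,0,0.004],"rotation":[0,0,0],"gripper":0},{"travel":[0,0,0],"rotation":[0,0,0],"gripper":0},{"travel":[0,0,0],"rotation":[0,0,0],"gripper":0}]'|q
```

```text
clock: 27.15 position: [491.0, -58.3, 57.2] contact_force: [-1.0, -0.4, -0.2] 
clock: 27.45 position: [490.7, -58.2, 56.0] contact_force: [0.1, 0.0, 0.3] 
clock: 27.75 position: [490.7, -58.2, 55.4] contact_force: [0.2, -0.3, -0.1] 
clock: 28.05 position: [490.8, -58.3, 55.1] contact_force: [-1.3, -1.1, 4.7] 
clock: 28.35 position: [490.8, -58.4, 54.8] contact_force: [-2.3, -1.5, 6.4]
```

```bash
q(){ grep -E 'clock|position|contact' | tr '\n' ' '; echo; }
python3 -m jog '[{"travel":[0.003,-0.004,0.005],"rotation":[0,0,0],"gripper":0},{"travel":[0,0,0],"rotation":[0,0,0],"gripper":0},{"travel":[0,0,0],"rotation":[0,0,0],"gripper":0}]'|q
python3 -m jog '[{"travel":[0.002,-0.003,0.005],"rotation":[0,0,0],"gripper":0},{"travel":[0,0,0],"rotation":[0,0,0],"gripper":0},{"travel":[0,0,0],"rotation":[0,0,0],"gripper":0}]'|q
python3 -m jog '[{"travel":[0.002,-0.003,0.005],"rotation":[0,0,0],"gripper":0},{"travel":[0,0,0],"rotation":[0,0,0],"gripper":0},{"travel":[0,0,0],"rotation":[0,0,0],"gripper":0}]'|q
python3 -m jog '[{"travel":[0.002,-0.003,0.005],"rotation":[0,0,0],"gripper":0},{"travel":[0,0,0],"rotation":[0,0,0],"gripper":0},{"travel":[0,0,0],"rotation":[0,0,0],"gripper":0}]'|q
python3 -m jog '[{"travel":[0.002,-0.003,0.005],"rotation":[0,0,0],"gripper":0},{"travel":[0,0,0],"rotation":[0,0,0],"gripper":0},{"travel":[0,0,0],"rotation":[0,0,0],"gripper":0}]'|q
```

```text
clock: 28.65 position: [490.7, -58.8, 54.4] contact_force: [-2.8, -0.5, 6.7] 
clock: 28.95 position: [490.7, -59.1, 53.9] contact_force: [-2.1, -0.2, 7.1] 
clock: 29.25 position: [490.6, -59.5, 53.4] contact_force: [-3.2, -0.9, 7.1] 
clock: 29.55 position: [490.6, -59.8, 53.0] contact_force: [-2.3, -0.1, 8.3] 
clock: 29.85 position: [490.5, -60.1, 52.5] contact_force: [-2.1, 0.5, 8.9]
```

```bash
q(){ grep -E 'clock|position|contact' | tr '\n' ' '; echo; }
python3 -m jog '[{"travel":[0.002,-0.003,0.005],"rotation":[0,0,0],"gripper":0},{"travel":[0,0,0],"rotation":[0,0,0],"gripper":0},{"travel":[0,0,0],"rotation":[0,0,0],"gripper":0}]'|q
python3 -m jog '[{"travel":[0.002,-0.003,0.005],"rotation":[0,0,0],"gripper":0},{"travel":[0,0,0],"rotation":[0,0,0],"gripper":0},{"travel":[0,0,0],"rotation":[0,0,0],"gripper":0}]'|q
python3 -m jog '[{"travel":[0.002,-0.003,0.005],"rotation":[0,0,0],"gripper":0},{"travel":[0,0,0],"rotation":[0,0,0],"gripper":0},{"travel":[0,0,0],"rotation":[0,0,0],"gripper":0}]'|q
```

```text
clock: 30.15 position: [490.5, -60.5, 52.0] contact_force: [-1.2, -0.2, 7.7] 
clock: 30.45 position: [490.5, -60.8, 51.6] contact_force: [-2.2, 0.6, 8.6] 
clock: 30.75 position: [490.4, -61.1, 51.1] contact_force: [-1.8, 1.6, 8.9]
```

```bash
q(){ grep -E 'clock|position|contact' | tr '\n' ' '; echo; }
python3 -m jog '[{"travel":[0.002,-0.003,0.005],"rotation":[0,0,0],"gripper":0},{"travel":[0,0,0],"rotation":[0,0,0],"gripper":0},{"travel":[0,0,0],"rotation":[0,0,0],"gripper":0}]'|q
python3 -m jog '[{"travel":[0.002,-0.003,0.005],"rotation":[0,0,0],"gripper":0},{"travel":[0,0,0],"rotation":[0,0,0],"gripper":0},{"travel":[0,0,0],"rotation":[0,0,0],"gripper":0}]'|q
python3 -m jog '[{"travel":[0.002,-0.003,0.005],"rotation":[0,0,0],"gripper":0},{"travel":[0,0,0],"rotation":[0,0,0],"gripper":0},{"travel":[0,0,0],"rotation":[0,0,0],"gripper":0}]'|q
```

```text
clock: 31.05 position: [490.4, -61.4, 50.7] contact_force: [-2.1, 1.7, 9.8] 
clock: 31.35 position: [490.4, -61.7, 50.3] contact_force: [-1.5, 1.2, 11.5] 
clock: 31.65 position: [490.4, -62.0, 49.9] contact_force: [-2.6, 2.6, 12.2]
```

Steady force is about 8.6 N and the climb starts at z≈51.25, so the right gap is about 3.8 mm. I back off, grip and turn about 1.96 rad in stages, then check with a press.

```bash
q(){ grep -E 'clock|position|contact|grasp' | tr '\n' ' '; echo; }
python3 -m jog '[{"travel":[-0.0047,0.007,-0.014],"rotation":[0,0,0],"gripper":0},{"travel":[-0.0047,0.007,-0.014],"rotation":[0,0,0],"gripper":0},{"travel":[-0.0047,0.007,-0.014],"rotation":[0,0,0],"gripper":0},{"travel":[-0.0047,0.007,-0.014],"rotation":[0,0,0],"gripper":0},{"travel":[-0.0047,0.007,-0.014],"rotation":[0,0,0],"gripper":0},{"travel":[0,0,-0.12],"rotation":[0,0,0],"gripper":36},{"travel":[0,0,0],"rotation":[0,0,0],"gripper":36},{"travel":[0,0,0],"rotation":[0,0,0],"gripper":36},{"travel":[0,0,0],"rotation":[0,0,0],"gripper":36}]'|q
python3 -c "
from h import *
goal(490.8,-58.2,36,112.4); print(ctrl.sense()['width'])"
```

```text
clock: 32.55 position: [490.6, -58.1, 67.9] contact_force: [0.3, -0.4, 0.1] grasp_force: 0.0 
tool d /100: [-0.0014 -0.0014  0.3189] rot units z (after travel): -0.0 yaw 112.39 tilt [-2.e-04  0.e+00 -1.e+00]
0.3429453844832478
```

```bash
q(){ grep -E 'clock|position|contact|grasp' | tr '\n' ' '; echo; }
python3 -m jog '[{"travel":[-0.001,-0.001,0.15],"rotation":[0,0,0],"gripper":36},{"travel":[0,0,0.16],"rotation":[0,0,0],"gripper":36},{"travel":[0,0,0],"rotation":[0,0,0],"gripper":24},{"travel":[0,0,0],"rotation":[0,0,0],"gripper":16},{"travel":[0,0,0],"rotation":[0,0,0],"gripper":14},{"travel":[0,0,0],"rotation":[0,0,0],"gripper":12},{"travel":[0,0,0],"rotation":[0,0,0],"gripper":10},{"travel":[0,0,0],"rotation":[0,0,0],"gripper":8},{"travel":[0,0,0],"rotation":[0,0,0],"gripper":6},{"travel":[0,0,0],"rotation":[0,0,0],"gripper":6}]' 8|q
python3 -m jog '[{"travel":[0,0,-0.003],"rotation":[0,0,0],"gripper":6},{"travel":[0,0,0],"rotation":[0,0,0],"gripper":6}]'|q
```

```text
clock: 33.55 position: [490.6, -57.2, 37.3] contact_force: [0.1, 6.7, 1.7] grasp_force: 8.0 
clock: 33.75 position: [490.6, -57.1, 37.5] contact_force: [-1.4, 7.3, 0.3] grasp_force: 8.0
```

```bash
q(){ grep -E 'clock|position|contact|grasp' | tr '\n' ' '; echo; }
python3 -m jog '[{"travel":[-0.003,0.008,0],"rotation":[0,0,0],"gripper":6},{"travel":[0,0,0],"rotation":[0,0,0],"gripper":6},{"travel":[0,0,0],"rotation":[0,0,0],"gripper":6}]'|q
python3 -m jog '[{"travel":[0,0,0],"rotation":[0,0,0.02],"gripper":6},{"travel":[0,0,0],"rotation":[0,0,0.02],"gripper":6},{"travel":[0,0,0],"rotation":[0,0,0.02],"gripper":6},{"travel":[0,0,0],"rotation":[0,0,0.02],"gripper":6},{"travel":[0,0,0],"rotation":[0,0,0],"gripper":6}]'|q
python3 -c "
from h import *
goal(490.8,-57.3,36,112.4)"
```

```text
clock: 34.05 position: [490.7, -57.1, 37.5] contact_force: [-1.9, 3.8, 2.1] grasp_force: 8.0 
clock: 34.55 position: [490.8, -57.8, 37.6] contact_force: [-3.4, -1.4, 5.0] grasp_force: 8.0 
tool d /100: [0.0008 0.0045 0.0158] rot units z (after travel): -0.0802 yaw 83.54 tilt [ 0.e+00 -8.e-04 -1.e+00]
```

```bash
q(){ grep -E 'clock|position|contact|grasp' | tr '\n' ' '; echo; }
python3 -m jog '[{"travel":[0.003,0,-0.003],"rotation":[0,0,0.02],"gripper":6},{"travel":[0,0,0],"rotation":[0,0,0.02],"gripper":6},{"travel":[0,0,0],"rotation":[0,0,0],"gripper":6}]'|q
python3 -m jog '[{"travel":[0,0,0],"rotation":[0,0,0.02],"gripper":6},{"travel":[0,0,0],"rotation":[0,0,0.02],"gripper":6},{"travel":[0,0,0],"rotation":[0,0,0],"gripper":6}]'|q
python3 -c "
from h import *
goal(490.8,-57.3,36,112.4)"
```

```text
clock: 34.85 position: [490.7, -58.1, 37.7] contact_force: [-2.2, -5.3, 0.8] grasp_force: 8.0 
clock: 35.15 position: [490.5, -58.4, 37.7] contact_force: [-4.7, -8.5, 1.6] grasp_force: 8.0 
tool d /100: [0.004  0.0109 0.0168] rot units z (after travel): -0.1598 yaw 54.87 tilt [-1.0e-04 -1.8e-03 -1.0e+00]
```

```bash
q(){ grep -E 'clock|position|contact|grasp' | tr '\n' ' '; echo; }
python3 -m jog '[{"travel":[-0.001,-0.01,0],"rotation":[0,0,0],"gripper":6},{"travel":[0,0,0],"rotation":[0,0,0.02],"gripper":6},{"travel":[0,0,0],"rotation":[0,0,0.02],"gripper":6},{"travel":[0,0,0],"rotation":[0,0,0],"gripper":6}]'|q
python3 -m jog '[{"travel":[0,0,0],"rotation":[0,0,0.02],"gripper":6},{"travel":[0,0,0],"rotation":[0,0,0.02],"gripper":6},{"travel":[0,0,0],"rotation":[0,0,0],"gripper":6}]'|q
python3 -c "
from h import *
goal(490.8,-57.3,36,112.4)"
```

```text
clock: 35.55 position: [490.2, -58.8, 37.7] contact_force: [-2.6, -4.2, 1.1] grasp_force: 8.0 
clock: 35.85 position: [489.8, -59.0, 37.7] contact_force: [-4.2, -7.0, 1.9] grasp_force: 8.0 
tool d /100: [0.0107 0.0159 0.0167] rot units z (after travel): -0.2399 yaw 26.03 tilt [-5.0e-04 -1.3e-03 -1.0e+00]
```

```bash
q(){ grep -E 'clock|position|contact|grasp' | tr '\n' ' '; echo; }
python3 -m jog '[{"travel":[-0.005,-0.008,0],"rotation":[0,0,0],"gripper":6},{"travel":[0,0,0],"rotation":[0,0,0.02],"gripper":6},{"travel":[0,0,0],"rotation":[0,0,0.02],"gripper":6},{"travel":[0,0,0],"rotation":[0,0,0],"gripper":6}]'|q
python3 -m jog '[{"travel":[0,0,0],"rotation":[0,0,0.016],"gripper":6},{"travel":[0,0,0],"rotation":[0,0,0.016],"gripper":6},{"travel":[0,0,0],"rotation":[0,0,0],"gripper":6},{"travel":[0,0,0],"rotation":[0,0,0],"gripper":6}]'|q
python3 -c "
from h import *
goal(490.8,-57.3,36,112.4)"
```

```text
clock: 36.25 position: [489.4, -59.2, 37.7] contact_force: [-3.6, -4.4, 3.1] grasp_force: 8.0 
clock: 36.65 position: [489.1, -59.2, 37.7] contact_force: [-5.6, -3.8, 4.4] grasp_force: 8.0 
tool d /100: [0.019  0.0167 0.0168] rot units z (after travel): -0.3111 yaw 0.4 tilt [-1.e-03 -4.e-04 -1.e+00]
```

```bash
q(){ grep -E 'clock|position|contact|grasp' | tr '\n' ' '; echo; }
python3 -m jog '[{"travel":[-0.004,-0.006,-0.003],"rotation":[0,0,0],"gripper":6},{"travel":[0,0,0],"rotation":[0,0,0],"gripper":6},{"travel":[0,0,0],"rotation":[0,0,0],"gripper":6}]'|q
python3 -m jog '[{"travel":[0,0,0],"rotation":[0,0,0],"gripper":40},{"travel":[0,0,0],"rotation":[0,0,0],"gripper":40},{"travel":[0,0,0],"rotation":[0,0,0],"gripper":40},{"travel":[0,0,-0.15],"rotation":[0,0,0],"gripper":40},{"travel":[0,0,-0.15],"rotation":[0,0,0],"gripper":40},{"travel":[0,0,0],"rotation":[0,0,0],"gripper":0},{"travel":[0,0,0],"rotation":[0,0,0],"gripper":0},{"travel":[0,0,0],"rotation":[0,0,0],"gripper":0},{"travel":[0,0,0],"rotation":[0,0,0],"gripper":0}]'|q
python3 - <<'E'
from h import *
goal(490.7,-58,56.5,0.4)
c=cam("scene"); P=cloud(c); ok=c["range_z"]>0; m=ok&(P[...,2]>20)&(P[...,2]<32)
n,l,s,ce=cv2.connectedComponentsWithStats(m.astype(np.uint8))
for i in range(1,n):
    if s[i,4]>3000: print("plate",cv2.minAreaRect(P[l==i][:,:2].astype(np.float32)))
E
```

```text
clock: 36.95 position: [489.0, -59.2, 37.8] contact_force: [0.9, -0.9, -2.6] grasp_force: 8.0 
clock: 37.85 position: [488.6, -59.2, 67.3] contact_force: [0.3, 0.5, 0.3] grasp_force: 0.0 
tool d /100: [0.0121 0.0209 0.1077] rot units z (after travel): -0.0009 yaw 0.07 tilt [-1.1e-03  4.0e-04 -1.0e+00]
plate ((555.9442138671875, 34.85956573486328), (202.5630645751953, 200.37200927734375), 9.843265533447266)
```

Plate pose is unchanged to within 0.3 mm. Now a check press on the right grip.

```bash
q(){ grep -E 'clock|position|contact' | tr '\n' ' '; echo; }
python3 -m jog '[{"travel":[0.012,0.021,0.1],"rotation":[0,0,0],"gripper":0},{"travel":[0,0,0.014],"rotation":[0,0,0],"gripper":0},{"travel":[0,0,0],"rotation":[0,0,0],"gripper":0},{"travel":[0,0,0],"rotation":[0,0,0],"gripper":0},{"travel":[0,0,0],"rotation":[0,0,0],"gripper":0}]'|q
python3 -m jog '[{"travel":[0,0,0.004],"rotation":[0,0,0],"gripper":0},{"travel":[0,0,0],"rotation":[0,0,0],"gripper":0},{"travel":[0,0,0],"rotation":[0,0,0],"gripper":0}]'|q
python3 -m jog '[{"travel":[0,0,0.004],"rotation":[0,0,0],"gripper":0},{"travel":[0,0,0],"rotation":[0,0,0],"gripper":0},{"travel":[0,0,0],"rotation":[0,0,0],"gripper":0}]'|q
python3 -m jog '[{"travel":[0,0,0.003],"rotation":[0,0,0],"gripper":0},{"travel":[0,0,0],"rotation":[0,0,0],"gripper":0},{"travel":[0,0,0],"rotation":[0,0,0],"gripper":0}]'|q
python3 -m jog '[{"travel":[0,0,0.003],"rotation":[0,0,0],"gripper":0},{"travel":[0,0,0],"rotation":[0,0,0],"gripper":0},{"travel":[0,0,0],"rotation":[0,0,0],"gripper":0}]'|q
```

```text
clock: 38.4 position: [491.0, -58.2, 56.6] contact_force: [-0.4, -0.1, 0.0] 
clock: 38.7 position: [491.0, -58.1, 56.2] contact_force: [0.9, 0.0, 0.3] 
clock: 39.0 position: [491.0, -58.1, 55.7] contact_force: [0.0, 0.0, 0.3] 
clock: 39.3 position: [491.0, -58.1, 55.4] contact_force: [-0.4, -0.4, 0.1] 
clock: 39.6 position: [491.1, -58.2, 55.3] contact_force: [-1.9, 0.5, 3.8]
```

```bash
q(){ grep -E 'clock|position|contact' | tr '\n' ' '; echo; }
python3 -m jog '[{"travel":[0,0,0.003],"rotation":[0,0,0],"gripper":0},{"travel":[0,0,0],"rotation":[0,0,0],"gripper":0},{"travel":[0,0,0],"rotation":[0,0,0],"gripper":0}]'|q
python3 -m jog '[{"travel":[0,0,0.003],"rotation":[0,0,0],"gripper":0},{"travel":[0,0,0],"rotation":[0,0,0],"gripper":0},{"travel":[0,0,0],"rotation":[0,0,0],"gripper":0}]'|q
python3 -m jog '[{"travel":[0,0,0.003],"rotation":[0,0,0],"gripper":0},{"travel":[0,0,0],"rotation":[0,0,0],"gripper":0},{"travel":[0,0,0],"rotation":[0,0,0],"gripper":0}]'|q
python3 -m jog '[{"travel":[0,0,0.003],"rotation":[0,0,0],"gripper":0},{"travel":[0,0,0],"rotation":[0,0,0],"gripper":0},{"travel":[0,0,0],"rotation":[0,0,0],"gripper":0}]'|q
python3 -m jog '[{"travel":[0,0,0.003],"rotation":[0,0,0],"gripper":0},{"travel":[0,0,0],"rotation":[0,0,0],"gripper":0},{"travel":[0,0,0],"rotation":[0,0,0],"gripper":0}]'|q
```

```text
clock: 39.9 position: [491.1, -58.2, 55.2] contact_force: [-2.1, -0.6, 6.7] 
clock: 40.2 position: [491.1, -58.3, 55.0] contact_force: [-3.4, -1.2, 8.7] 
clock: 40.5 position: [491.1, -58.4, 54.8] contact_force: [-4.0, -0.7, 9.4] 
clock: 40.8 position: [491.2, -58.5, 54.7] contact_force: [-4.1, -0.7, 11.1] 
clock: 41.1 position: [491.1, -58.6, 54.5] contact_force: [-4.9, -1.7, 12.9]
```

The right press holds to about 8 N, against 6 N before setting, then climbs at about 6 N/mm with no free sink. Both feet bear a light load. I retreat, check the scene, and hand in.

```bash
python3 -m jog '[{"travel":[0,0,-0.02],"rotation":[0,0,0],"gripper":0},{"travel":[0,0,-0.3],"rotation":[0,0,0],"gripper":0},{"travel":[0,0,-0.4],"rotation":[0,0,0],"gripper":0},{"travel":[0,0,-0.4],"rotation":[0,0,0],"gripper":0},{"travel":[0,0,0],"rotation":[0,0,0],"gripper":0},{"travel":[0,0,0],"rotation":[0,0,0],"gripper":0},{"travel":[0,0,0],"rotation":[0,0,0],"gripper":0}]'
python3 -c "
from h import *
c=cam('scene'); save(c,'end.png')"
```

```text
clock: 41.8
position: [490.4, -57.9, 164.3]
tool_rot: [0.707, 0.708, -0.0, -0.001]
contact_force: [-0.4, 0.1, 0.6]
width: 0.004
grasp_force: 0.0
```

View pics/end.png

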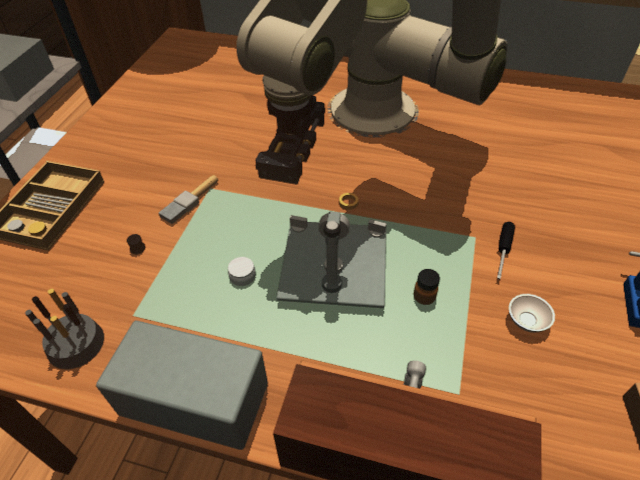

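The final picture shows both grips turned, at (298,222) and (377,227). The stand and everything else are where they started, and the arm is clear.

```bash
python3 -c "
from station import ctrl
print(ctrl.job_done())"
```

```text
the job is handed in; nothing more can be done
None
```

Both leveling screws were turned clockwise about 1.96 rad and each foot now bears on its disc at an estimated 3 N, judging by check presses; the stand moved less than 1 mm, nothing else on the bench moved, and the job was handed in at about 42 s (no verdict was returned).

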